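Build a stepped spraying pedestal

ROBOT

A 6-joint arm with a two-finger parallel gripper is mounted at the origin on a cart in front of the work surface, level with it; the furniture and walls round the work are solid. World frame = base frame: x ahead of the robot, y to its left, z up, the work surface at z = 0. Lengths are in m, angles in rad, forces in N, time in s.
With the tool pointing down it reaches from about 0.3 to 0.775 m from the base axis. Payload 14.6 kg.
Tool frame: the origin (TCP) lies at the very end of the fingers, on their centre line; the grasp point (between the pads) lies 19 mm behind it; z points along the fingers, y is the line along which they close (so a half turn about z gives the same grasp; the last joint's range is limited). The gripper opens to 94 mm and grips with 3 to 60 N. Pads are 16 mm wide; open, the fingers measure 119 mm over their backs; the gripper's body (75 mm by 177 mm) begins 78 mm behind the grasp point.
Start: joints at [1.067, 0.3, 1.521, -0, 1.321, -0.067], TCP at [0.233, 0.498, 0.205] pointing down, gripper open.
Joint ranges: [-3.03, 3.03], [-0.79, 2.21], [0.23, 2.52], [-1.04, 4.18], [0, 3.07], [-2.55, 2.55]. Speed limits (rad/s): [2.22, 2.22, 2.57, 3.14, 3.14, 3.14].

INTERFACE

Orientations are given as [roll, pitch, yaw] about the fixed x, y, z axes, in that order (R = Rz(yaw) Ry(pitch) Rx(roll)).
In Python, from station import telemetry, cams, hand_in, nets gives the robot as it stands.
- The arm moves only by the tool move_arm, never from a script. Its argument "increments" is a list of rows, each a list of 4 numbers: the shift along the tool's x, y, z in m, then the turn about the tool's z in rad. In form: [[tx, ty, tz, roll], ...]. A call has 1 to 20 rows; each row shifts and turns the commanded pose from where the row before left it, along the tool's axes as they then stand; what a row does not reach is not made up. A row lasts 1/8 s, in which the tool goes at most 62.5 mm and 10.7 degrees, less where a joint would pass 70% of its speed; a pose out of reach is approached as far as the arm can. A call is refused whole if a number of a shift passes 0.0625 or a number of a turn 0.188, either way. A call with a gripper value outside its range is refused whole. "grip" is the opening, from 0 (shut) to 1 (fully open), set as the call begins (left out, the last holds). The fingers move at their own pace and stop on an object; "force" is the grip in N (left out, the last holds). Time passes only in rows, so rows that do not move let the fingers close. It gives the time, the measured TCP pose, the force, the opening and the grip force at its end, in the units of the state.
- telemetry.get_obs(): the state, without advancing time (a new reading comes with each control period).
- cams.camera(name): name is "scene" or "top" or "wrist"; returns the picture (384x512x3 uint8, blue, green, red); there is no depth.
- cams.camera_model(name): a dict with "intrinsics" (3x3 intrinsics, pixels), "xyz" and "attitude" of the camera in the world; the wrist camera has in their place "T_tool_cam" (4x4, takes a point from camera to tool coordinates, whose origin is the TCP and whose axes are the flange's). Camera axes: x right, y up, looking along -z (the intrinsics and any distortion apply to the point x, -y, -z); pixel columns grow to the right and rows downward; lengths in m; the calibration is good to about 2 mm. A picture is of the moment at which its call begins: read the wrist's pose just before it. camera_model takes no time and is no camera call.
- hand_in(): hands the job in; it is judged then, once.
Trained networks look in the newest picture that a camera, given by its name, has taken for a name from the list of things; names that differ only in an ending like _2 or _b are one class to them, and where a whole thing is asked for, a point or a joint stands for the part that bears it (a point fixed in the world has none). Each returns a list of dicts, best first, with "conf" (0 to 1); they miss things now and then, are a little off and sometimes report something else, mostly with a low value. They report only what shows in the picture. A call takes as long as a camera call. They do not tell look-alikes from the thing itself.
- nets.search_frame(camera, query): "extent" ([left, top, right, bottom] in pixels, round what is visible of it).
- nets.mark_of(camera, query): "centre" ([column, row] in pixels: a listed point, or the origin of a listed thing).
The state is a dict: "time_s": time; "qpos": joint angles; "joint_vel": joint speeds; "tau": joint torques, N m; "ee_pos": TCP position; "eef_rot": TCP orientation; "force": force on the tool from outside, world axes, zero at the start; "moment": the same for the moment, N m; "grip_width": finger opening in m; "grip_force": force on a finger pad.
Only numpy, scipy, OpenCV 4.12 (cv2) and the standard library are available. Lean on these libraries where they do the work, as an engineer would, in place of code of your own. Each camera call takes 0.05 s, during which the arm holds its last target. There are 200 camera calls.

TASK

Build a stepped pedestal for spraying on the round plaster bat: stand the widest of the three cylindrical kiln props on the middle of the bat, the medium-wide prop on top of it and the narrowest on top of that (go by their width, not their height), and finally set the bisque beaker upright on the top prop. Work from the bottom up, with each piece centred on the one below, and let go of everything. Do not shift or knock over the timer, the oxide jar or the test tile.

Things in the scene. Friction and masses are not known exactly. Their poses are not given: they have to be found in the camera images.
- bat_top (a point): Round off-white plaster bat, a flat disc 200 mm across and 20 mm thick lying on the table, fixed there. The point is the centre of its flat top face; z up.
- wide_center (a point): Solid cylindrical kiln prop of cream fireclay, standing on end, with a shallow dished top (3 mm, bordered by a flat rim) and two fine grooves round it: the widest and lowest of three, diameter 66 mm, height 45 mm, about 250 g. The point is its centre, half-way up on its axis; z along the axis, up. It may be gripped across its outside from above.
- medium_center (a point): Solid cylindrical kiln prop of cream fireclay, standing on end, with a shallow dished top (3 mm, bordered by a flat rim) and two fine grooves round it: the medium-wide and tallest of three, diameter 56 mm, height 70 mm, about 280 g. The point is its centre, half-way up on its axis; z along the axis, up. It may be gripped across its outside from above.
- narrow_center (a point): Solid cylindrical kiln prop of cream fireclay, standing on end, with a shallow dished top (3 mm, bordered by a flat rim) and two fine grooves round it: the narrowest (between the other two in height) of three, diameter 46 mm, height 55 mm, about 150 g. The point is its centre, half-way up on its axis; z along the axis, up. It may be gripped across its outside from above.
- cup_center (a point): Unglazed cream bisque beaker, handleless, open at the top, standing upright: 56 mm across the foot, widening to 64 mm in its upper half, 79 mm high, 170 g. The point is its centre, half-way up on its axis; z up. It may be gripped across its outside from above.
- timer_center (a point): White digital timer standing on its edge, a square plate 64 mm wide and 64 mm high, 24 mm thick. The point is its centre, half-way up. A bystander: leave it standing where it is.
- jar_center (a point): Round oxide jar, pale with a red screw lid, 62 mm across, 86 mm high. The point is its centre, half-way up. A bystander: leave it standing where it is.
- tile_center (a point): L-shaped glaze test tile standing on its foot, 30 x 34 mm, 61 mm high. The point is on its middle, half-way up. A bystander: leave it standing where it is.
There are look-alikes about, which are no part of the job. Leave any orange or turquoise look-alike of the part that bears narrow_center alone.

How it is judged:
On the way, in this order (a step that is already met when the one before it is completed fails the run):
1. the widest prop stands on the middle of the bat, let go (horizontal distance between wide_center and bat_top below 0.015 m and angle between the z axis of wide_center and the z axis of bat_top, either way round below 0.08 rad and z of wide_center in the frame of bat_top between 0.0185 and 0.0265 m and contact force between prop_wide and the fingers below 0.1 N), for 0.2 s.
2. the medium prop stands on the widest one, let go (horizontal distance between medium_center and wide_center below 0.012 m and angle between the z axis of medium_center and the z axis of bat_top, either way round below 0.08 rad and z of medium_center in the frame of bat_top between 0.076 and 0.084 m and contact force between prop_medium and the fingers below 0.1 N), for 0.2 s.
3. the narrowest prop stands on the medium one, let go (horizontal distance between narrow_center and medium_center below 0.012 m and angle between the z axis of narrow_center and the z axis of bat_top, either way round below 0.08 rad and z of narrow_center in the frame of bat_top between 0.1385 and 0.1465 m and contact force between prop_narrow and the fingers below 0.1 N), for 0.2 s.
4. the beaker stands upright on the narrowest prop, let go (horizontal distance between cup_center and narrow_center below 0.012 m and angle between cup_center's own z axis and vertical below 0.08 rad and z of cup_center in the frame of bat_top between 0.2055 and 0.2135 m and contact force between cup and the fingers below 0.1 N), for 0.2 s.
At the end, for the whole second after the job is handed in: Widest prop on the bat within 15 mm of its middle; on it the medium prop, the narrowest prop and the upright beaker, in that order, each within 12 mm of the axis below, seated within 4 mm in height, tilted under 4.5 degrees; all released and at rest (all of step 1 and all of step 2 and all of step 3 and all of step 4 and linear speed of each of prop_wide, prop_medium, prop_narrow, cup below 0.02 m/s); the robot touches nothing.
It fails at once if the timer is shifted more than 30 mm or knocked over (distance of timer_center from where it was at the start of the episode above 0.03 m or angle between timer_center's own z axis and vertical above 0.4 rad).
It fails at once if the oxide jar is shifted more than 30 mm or knocked over (distance of jar_center from where it was at the start of the episode above 0.03 m or angle between jar_center's own z axis and vertical above 0.4 rad).
It fails at once if the test tile is shifted more than 30 mm or knocked over (distance of tile_center from where it was at the start of the episode above 0.03 m or angle between tile_center's own z axis and vertical above 0.4 rad).
It also fails if it takes over 118 s, if anything falls off the work surface, if the arm or the gripper's body presses on something with over 40 N, if the wrist force passes 120 N, or if a joint passes its speed limit or range.

## Working session

There is one attempt and no reset: what is moved stays moved. The work goes in short steps, Python scripts to look and compute and a tool call to move; the robot and the scene stay as the last step left them, time stands still between calls to the robot, and variables do not carry over. Pictures are saved under pics/ and viewed, at most 14 in all, crops included, and the job is handed in when it is done.

Besides the shell and the picture viewer there is one more tool, called in YAML: its name, and indented under it one key for each argument. move_arm: Moves the arm, as the interface text tells. Its arguments: {"type":"object","properties":{"increments":{"type":"array"},"grip":{"type":"number"},"force":{"type":"number"}},"required":["increments"]}

```bash
mkdir -p pics; ls; python3 - <<'E'
from station import telemetry,cams,nets
import cv2,numpy as np
o=telemetry.get_obs();print(o['time_s'],o['ee_pos'],o['eef_rot'],o['grip_width'],o['force'])
for c in['top','scene']:
    im=cams.camera(c);cv2.imwrite(f'pics/{c}0.png',im);print(c,cams.camera_model(c))
    for n in ['bat_top','wide_center','medium_center','narrow_center','cup_center','timer_center','jar_center','tile_center']:
        r=nets.mark_of(c,n);print(n,[(np.round(d['centre']).tolist(),round(d['conf'],2)) for d in r])
print(cams.camera_model('wrist'))
E
```

```text
pics
0.0 [0.23255289 0.49812398 0.20488233] [-3.14040308e+00 -7.97310271e-05  2.70474371e+00] 0.09436129253947578 [ 0.12859929 -0.31950154  0.57994034]
top {'intrinsics': array([[378.26120823,   0.        , 255.75521536],
       [  0.        , 378.26120823, 185.94228995],
       [  0.        ,   0.        ,   1.        ]]), 'xyz': array([0.4064097 , 0.10814759, 1.05042864]), 'attitude': array([ 0.08577295,  0.00555148, -1.54905587])}
bat_top [([286.0, 163.0], 0.58)]
wide_center [([359.0, 126.0], 0.85), ([210.0, 238.0], 0.5)]
medium_center [([374.0, 200.0], 0.96), ([208.0, 238.0], 0.63)]
narrow_center [([169.0, 172.0], 0.57), ([188.0, 144.0], 0.52)]
cup_center [([172.0, 209.0], 0.75)]
timer_center []
jar_center [([329.0, 238.0], 0.62), ([360.0, 129.0], 0.55)]
tile_center [([209.0, 238.0], 0.59)]
scene {'intrinsics': array([[401.82065768,   0.        , 260.22612332],
       [  0.        , 401.82065768, 189.22700301],
       [  0.        ,   0.        ,   1.        ]]), 'xyz': array([ 0.04750982, -0.46936021,  0.8196849 ]), 'attitude': array([ 0.77253169,  0.00443047, -0.67717984])}
bat_top [([292.0, 205.0], 0.76)]
wide_center [([375.0, 236.0], 0.62)]
medium_center [([331.0, 284.0], 0.73)]
narrow_center [([210.0, 150.0], 0.85), ([242.0, 150.0], 0.55)]
cup_center [([189.0, 160.0], 0.56)]
timer_center [([202.0, 136.0], 0.86)]
jar_center [([260.0, 269.0], 0.62)]
tile_center [([187.0, 194.0], 0.51)]
{'intrinsics': array([[328.7045269 ,   0.        , 255.26543225],
       [  0.        , 328.7045269 , 191.15028049],
       [  0.        ,   0.        ,   1.        ]]), 'T_tool_cam': array([[ 5.28620141e-04,  9.59659910e-01,  2.81162902e-01,
         8.29637395e-02],
       [ 9.99999858e-01, -4.88720579e-04, -2.12028393e-04,
        -3.43973697e-04],
       [-6.60650525e-05,  2.81162974e-01, -9.59660032e-01,
        -1.79014756e-01],
       [ 0.00000000e+00,  0.00000000e+00,  0.00000000e+00,
         1.00000000e+00]])}
```

View pics/top0.png

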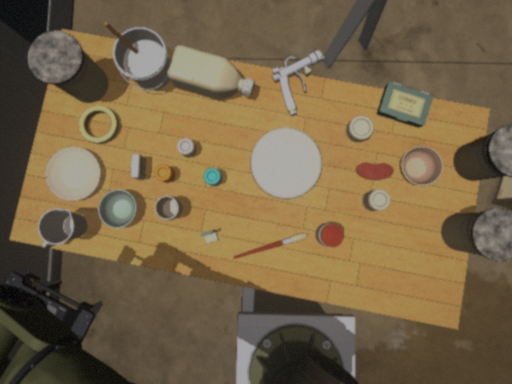

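View pics/scene0.png

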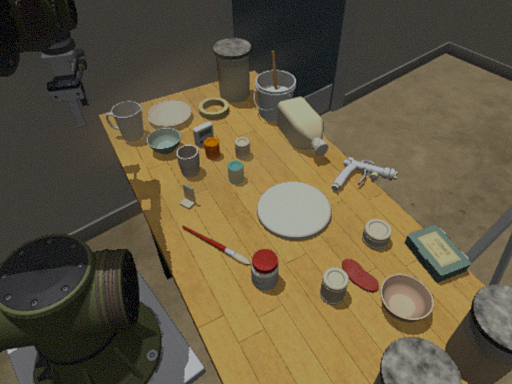

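Top view: bat (286,163), jar (330,235), tile (210,236), timer (137,165). Cream props are at (360,128), (378,200) and (186,147). The first two should be wide and medium. At (186,147) is the narrow one, since the orange (165,174) and turquoise (213,176) ones are look-alikes. The handleless beaker is at (168,208), and the grey thing with a handle at (57,226) is a mug. Next I locate them and confirm in crops.

```bash
cat > h.py <<'E'
import numpy as np,cv2
from scipy.spatial.transform import Rotation as R
from station import telemetry,cams,nets
def pose(c,o=None):
    m=cams.camera_model(c)
    if c=='wrist':
        T=np.eye(4);T[:3,:3]=R.from_euler('xyz',o['eef_rot']).as_matrix();T[:3,3]=o['ee_pos'];T=T@m['T_tool_cam']
        return m['intrinsics'],T[:3,:3],T[:3,3]
    return m['intrinsics'],R.from_euler('xyz',m['attitude']).as_matrix(),m['xyz']
def ray(c,uv,o=None):
    K,A,t=pose(c,o);d=A@(np.linalg.inv(K)@[*uv,1]*[1,-1,-1]);return t,d/np.linalg.norm(d)
def plane(c,uv,z,o=None):
    t,d=ray(c,uv,o);return t+d*(z-t[2])/d[2]
def proj(c,p,o=None):
    K,A,t=pose(c,o);q=K@((A.T@(np.array(p)-t))*[1,-1,-1]);return q[:2]/q[2]
def ring(c,x,y,z,r,o=None):
    return np.array([proj(c,(x+r*np.cos(a),y+r*np.sin(a),z),o) for a in np.linspace(0,6.283,41)])
E
python3 - <<'E'
from h import *
T=dict(bat=((286,163),(292,208),.02,.1),wide=((360,128),(377,234),.045,.033),med=((378,200),(335,285),.07,.028),nar=((186,147),(242,149),.055,.023),cup=((168,208),(189,160),.079,.032),orange=((165,174),(212,148),.055,.023),turq=((213,176),(236,172),.055,.023),jar=((330,235),(264,269),.086,.031),tile=((210,237),(187,196),.03,.02),timer=((137,165),(204,134),.064,.03))
im={c:cv2.imread(f'pics/{c}0.png') for c in('top','scene')}
big={c:cv2.resize(im[c],None,fx=5,fy=5,interpolation=cv2.INTER_CUBIC) for c in im}
tiles={'top':[],'scene':[]}
for n,(a,b,h,r) in T.items():
    # top cam: top face centre at z=h ; scene net/eye centre at mid height
    p=plane('top',a,h);q=plane('scene',b,h if n=='bat' else h/2)
    print(n,p[:2].round(3),q[:2].round(3), 'dist',np.hypot(*p[:2]).round(3))
    if n in('wide','med','nar','cup'):
        for c in tiles:
            g=big[c].copy()
            cv2.polylines(g,[np.int32(ring(c,p[0],p[1],h,r)*5+2)],True,(0,0,255),1)
            cv2.polylines(g,[np.int32(ring(c,p[0],p[1],0,.028 if n=='cup' else r)*5+2)],True,(0,255,0),1)
            u=np.int32(proj(c,(p[0],p[1],h/2))*5);tiles[c].append(g[u[1]-100:u[1]+100,u[0]-100:u[0]+100])
cv2.imwrite('pics/c1.png',np.vstack([np.hstack(tiles['top']),np.hstack(tiles['scene'])]))
E
```

```text
bat [0.56  0.034] [0.555 0.033] dist 0.561
wide [ 0.656 -0.162] [ 0.66  -0.167] dist 0.675
med [ 0.461 -0.202] [ 0.467 -0.206] dist 0.503
nar [0.592 0.304] [0.593 0.303] dist 0.666
cup [0.428 0.339] [0.434 0.349] dist 0.546
orange [0.519 0.357] [0.524 0.365] dist 0.629
turq [0.516 0.229] [0.518 0.232] dist 0.565
jar [ 0.369 -0.075] [ 0.368 -0.079] dist 0.376
tile [0.354 0.235] [0.363 0.251] dist 0.425
timer [0.54  0.429] [0.541 0.433] dist 0.69
```

View pics/c1.png

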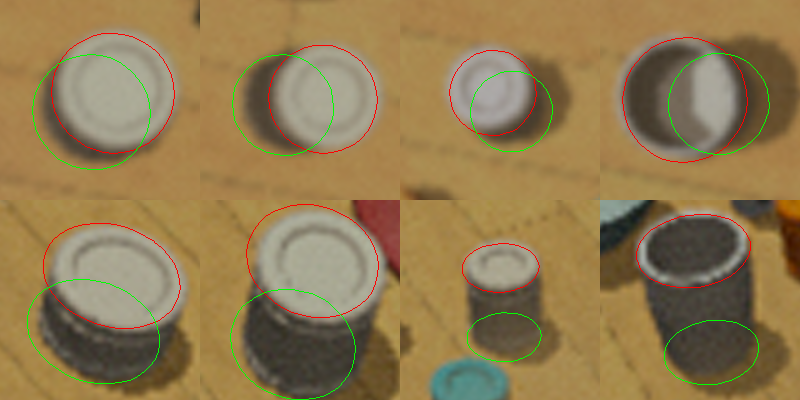

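The ring overlays match each prop in size: wide, medium and narrow, plus a plain handleless beaker, each offset by a few mm. I'll turn the tool to yaw π/2, so tool x is world +y and tool y is world +x, then hover over the widest prop.

move_arm:
  increments:
    - [0,0,0,0.162]
    - [0,0,0,0.162]
    - [0,0,0,0.162]
    - [0,0,0,0.162]
    - [0,0,0,0.162]
    - [0,0,0,0.162]
    - [0,0,0,0.162]
  grip: 1

```text
time_s: 1.78
ee_pos: [0.2327, 0.4984, 0.2055]
eef_rot: [3.142, 0.0, 1.565]
force: [0.3, -0.2, 0.1]
grip_width: 0.0939
grip_force: 0.0
```

move_arm:
  increments:
    - [-0.037,0.0235,0,0]
    - [-0.037,0.0235,0,0]
    - [-0.037,0.0235,0,0]
    - [-0.037,0.0235,0,0]
    - [-0.037,0.0235,0,0]
    - [-0.037,0.0235,0,0]
    - [-0.037,0.0235,0,0]
    - [-0.037,0.0235,0,0]
    - [-0.037,0.0235,0,0]
    - [-0.037,0.0235,0,0]
    - [-0.037,0.0235,0,0]
    - [-0.037,0.0235,0,0]
    - [-0.037,0.0235,0,0]
    - [-0.037,0.0235,0,0]
    - [-0.037,0.0235,0,0]
    - [-0.037,0.0235,0,0]
    - [-0.037,0.0235,0,0]
    - [-0.037,0.0235,0,0]
    - [0,0,0,0]

```text
time_s: 4.15
ee_pos: [0.656, -0.17, 0.2042]
eef_rot: [-3.14, -0.0, 1.568]
force: [-1.1, 0.8, 1.0]
grip_width: 0.0942
grip_force: 0.0
```

```bash
cat >> h.py <<'E'
def fit(c,img,x,y,z,r,o=None,s=.02):
    """slide a ring (radius r at height z) to where the grey-level step across it is strongest (bright inside)"""
    g=cv2.GaussianBlur(img,(0,0),1).astype(np.float32).sum(2)
    S=lambda X,Y,R_:cv2.remap(g,*[np.float32(k)[None] for k in ring(c,X,Y,z,R_,o).T],cv2.INTER_LINEAR)
    best=(-1e9,)
    for st,span in((.002,s),(.0005,.002)):
        x0,y0=(x,y) if best[0]<-1e8 else best[1:]
        for X in np.arange(x0-span,x0+span+1e-9,st):
            for Y in np.arange(y0-span,y0+span+1e-9,st):
                v=np.abs(S(X,Y,r-.0015)-S(X,Y,r+.0015)).clip(0,90).mean()
                if v>best[0]:best=(v,X,Y)
    return best
def look(name,x,y,z,r,out):
    o=telemetry.get_obs();im=cams.camera('wrist');b=fit('wrist',im,x,y,z,r,o)
    print(name,'fit',np.round(b,4),'tcp',np.round(o['ee_pos'],4),'world d',np.round(np.array(b[1:])-o['ee_pos'][:2],4))
    if out:
        cv2.polylines(im,[np.int32(ring('wrist',b[1],b[2],z,r,o))],True,(0,0,255),1);cv2.imwrite(out,im)
    return b
E
python3 - <<'E'
from h import *
look('wide',.657,-.165,.045,.033,'pics/w1.png')
im=cv2.imread('pics/top0.png');print(fit('top',im,.656,-.163,.045,.033),fit('top',im,.558,.034,.02,.1))
im=cv2.imread('pics/scene0.png');print(fit('scene',im,.656,-.163,.045,.033),fit('scene',im,.558,.034,.02,.1))
E
```

```text
Traceback (most recent call last):
  File "h.py", line 31, in look
    o=telemetry.get_obs();im=cams.camera('wrist');b=fit('wrist',im,x,y,z,r,o)
                                                    ~~~^^^^^^^^^^^^^^^^^^^^^^
  File "h.py", line 27, in fit
    v=np.abs(S(X,Y,r-.0015)-S(X,Y,r+.0015)).clip(0,90).mean()
                            ~^^^^^^^^^^^^^
  File "h.py", line 21, in <lambda>
    S=lambda X,Y,R_:cv2.remap(g,*[np.float32(k)[None] for k in ring(c,X,Y,z,R_,o).T],cv2.INTER_LINEAR)
                                                               ~~~~^^^^^^^^^^^^^^
  File "h.py", line 17, in ring
    return np.array([proj(c,(x+r*np.cos(a),y+r*np.sin(a),z),o) for a in np.linspace(0,6.283,41)])
                     ~~~~^^^^^^^^^^^^^^^^^^^^^^^^^^^^^^^^^^^^^
  File "h.py", line 15, in proj
    K,A,t=pose(c,o);q=K@((A.T@(np.array(p)-t))*[1,-1,-1]);return q[:2]/q[2]
          ~~~~^^^^^
  File "h.py", line 5, in pose
    m=cams.camera_model(c)
ValueError: time passes only in moves, steps and waits
```

```bash
python3 - <<'E'
s=open('h.py').read()
s=s.replace("def pose(","from functools import lru_cache\nmodel=lru_cache(cams.camera_model)\ndef pose(",1).replace("m=cams.camera_model(c)","m=model(c)")
s=s.replace("    return np.array([proj(c,(x+r*np.cos(a),y+r*np.sin(a),z),o) for a in np.linspace(0,6.283,41)])",
"""    a=np.linspace(0,2*np.pi,61);P=np.c_[x+r*np.cos(a),y+r*np.sin(a),0*a+z]
    K,A,t=pose(c,o);q=((P-t)@A*[1,-1,-1])@K.T;return q[:,:2]/q[:,2:]""")
open('h.py','w').write(s)
E
python3 - <<'E'
from h import *
look('wide',.657,-.165,.045,.033,'pics/w1.png')
im=cv2.imread('pics/top0.png');print(fit('top',im,.656,-.163,.045,.033),fit('top',im,.558,.034,.02,.1))
im=cv2.imread('pics/scene0.png');print(fit('scene',im,.656,-.163,.045,.033),fit('scene',im,.558,.034,.02,.1))
E
```

```text
wide fit [70.8589  0.6585 -0.161 ] tcp [ 0.6556 -0.1685  0.2045] world d [0.0029 0.0075]
(np.float32(43.938507), np.float64(0.6594999999999999), np.float64(-0.16449999999999998)) (np.float32(22.92711), np.float64(0.5624999999999998), np.float64(0.03949999999999998))
(np.float32(49.935547), np.float64(0.6589999999999997), np.float64(-0.16499999999999998)) (np.float32(47.22227), np.float64(0.5609999999999997), np.float64(0.03349999999999999))
```

View pics/w1.png

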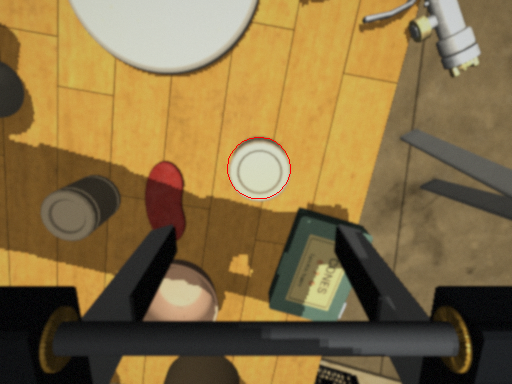

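The ring fits the widest prop at pixel (259,168); the book corner at (300,210) is clear of the fingers. Descending to grip.

move_arm:
  increments:
    - [0.0055,0.003,0.03,0]
    - [0,0,0.035,0]
    - [0,0,0.035,0]
    - [0,0,0.035,0]
    - [0,0,0.03,0]
    - [0,0,0.02,0]
    - [0,0,0.01,0]
    - [0,0,0,0]
    - [0,0,0,0]
  grip: 1

```text
time_s: 5.38
ee_pos: [0.6592, -0.1622, 0.0117]
eef_rot: [3.14, 0.001, 1.571]
force: [-1.1, 0.1, 0.6]
grip_width: 0.0941
grip_force: 0.0
```

move_arm:
  increments:
    - [0,0,0,0]
    - [0,0,0,0]
    - [0,0,0,0]
    - [0,0,0,0]
    - [0,0,0,0]
    - [0,0,0,0]
  grip: 0.4
  force: 20

```text
time_s: 6.12
ee_pos: [0.6588, -0.1622, 0.0106]
eef_rot: [3.141, 0.0, 1.571]
force: [1.2, 0.5, 1.9]
grip_width: 0.0658
grip_force: 20.0
```

move_arm:
  increments:
    - [0,0,-0.02,0]
    - [0,0,-0.03,0]
    - [0,0,-0.03,0]
    - [0,0,-0.02,0]
    - [0,0,0,0]

```text
time_s: 6.75
ee_pos: [0.6592, -0.1623, 0.1122]
eef_rot: [3.139, 0.001, 1.571]
force: [-0.6, -0.6, -2.2]
grip_width: 0.0658
grip_force: 20.0
```

move_arm:
  increments:
    - [0.024,-0.02,0,0]
    - [0.024,-0.02,0,0]
    - [0.024,-0.02,0,0]
    - [0.024,-0.02,0,0]
    - [0.024,-0.018,0,0]
    - [0,0,0,0]
    - [0,0,0,0]

```text
time_s: 7.62
ee_pos: [0.5607, -0.0424, 0.1099]
eef_rot: [-3.141, 0.0, 1.571]
force: [-0.0, -0.0, -3.7]
grip_width: 0.0656
grip_force: 20.0
```

```bash
python3 - <<'E'
from h import *
o=telemetry.get_obs();im=cams.camera('wrist')
b=fit('wrist',im,.561,.036,.02,.1,o,.012);print('bat',np.round(b,4))
x,y,z=o['ee_pos'];h=z-.0106+.045;w=fit('wrist',im,x,y,h,.033,o,.012);print('held off',np.round(np.array(w)-[0,x,y],4),o['ee_pos'])
cv2.polylines(im,[np.int32(ring('wrist',b[1],b[2],.02,.1,o))],True,(0,0,255),1)
cv2.polylines(im,[np.int32(ring('wrist',w[1],w[2],h,.033,o))],True,(0,255,0),1)
t=cv2.imread('pics/top0.png');b=fit('top',t,.561,.036,.02,.1)
cv2.imwrite('pics/b1.png',im)
for c in('top','scene'):
    i=cv2.imread(f'pics/{c}0.png');g=cv2.inRange(cv2.cvtColor(i,cv2.COLOR_BGR2HSV),(0,0,90),(180,60,255))
    n,l,st,ce=cv2.connectedComponentsWithStats(g);u=(286,163) if c=='top' else (292,208);k=l[u[1],u[0]]
    e=cv2.fitEllipse(max(cv2.findContours(np.uint8(l==k),0,1)[0],key=len));print(c,st[k],e,plane(c,e[0],.02)[:2])
E
```

```text
bat [4.20783e+01 5.57500e-01 3.85000e-02]
held off [ 7.48734e+01 -1.00000e-03  1.00000e-03] [ 0.56066861 -0.04240977  0.10985009]
top [ 251  128   71   71 3941] ((285.7132263183594, 162.7425994873047), (69.70892333984375, 70.17498779296875), 131.17002868652344) [0.56057709 0.03489155]
scene [ 257  182   74   56 3252] ((293.5496520996094, 209.29676818847656), (54.70024490356445, 73.55950164794922), 94.22093963623047) [0.55514111 0.02680596]
```

View pics/b1.png

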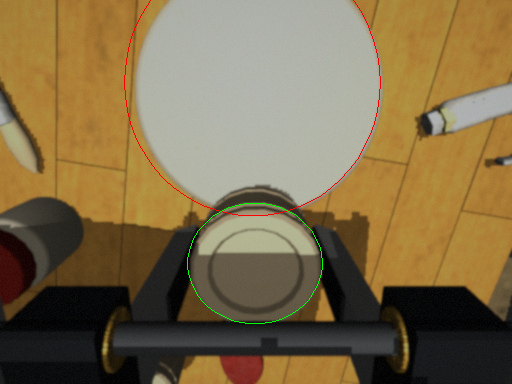

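The bat's visible top is slightly smaller than my 100 mm ring: its edges are at columns 137 and 380, so the edge is bevelled. I'll refit with r ≈ 95 mm.

```bash
python3 - <<'E'
from h import *
o=telemetry.get_obs();im=cams.camera('wrist')
t=cv2.imread('pics/top0.png');s=cv2.imread('pics/scene0.png')
for r in(.093,.095,.097):print(r,*[np.round(fit(*a,.561,.035,.02,r,k,.012),4) for a,k in((('wrist',im),o),(('top',t),None),(('scene',s),None))])
E
```

```text
0.093 [4.46739e+01 5.61000e-01 3.20000e-02] [29.4982  0.5605  0.035 ] [4.28351e+01 5.56500e-01 2.80000e-02]
0.095 [6.3063e+01 5.6200e-01 3.6000e-02] [3.78577e+01 5.62000e-01 3.50000e-02] [5.26903e+01 5.58500e-01 3.05000e-02]
0.097 [5.69335e+01 5.62000e-01 3.75000e-02] [3.76644e+01 5.62000e-01 3.55000e-02] [5.78961e+01 5.59500e-01 3.15000e-02]
```

move_arm:
  increments:
    - [0.026,0.0015,0,0]
    - [0.026,0,0,0]
    - [0.025,0,0,0]
    - [0,0,0.025,0]
    - [0,0,0.025,0]
    - [0,0,0.016,0]
    - [0,0,0.008,0]
    - [0,0,0.003,0]
    - [0,0,0,0]
    - [0,0,0,0]

```text
time_s: 8.98
ee_pos: [0.5625, 0.0348, 0.0341]
eef_rot: [3.141, -0.0, 1.571]
force: [0.2, 0.6, -2.7]
grip_width: 0.0659
grip_force: 20.0
```

move_arm:
  increments:
    - [0,0,0.002,0]
    - [0,0,0.001,0]
    - [0,0,0,0]

```text
time_s: 9.35
ee_pos: [0.5621, 0.0349, 0.0304]
eef_rot: [-3.141, -0.0, 1.571]
force: [1.3, 0.6, -3.0]
grip_width: 0.0657
grip_force: 20.0
```

move_arm:
  increments:
    - [0,0,0,0]
    - [0,0,0,0]
    - [0,0,0,0]
    - [0,0,0,0]
    - [0,0,0,0]
  grip: 1

```text
time_s: 9.98
ee_pos: [0.5622, 0.0348, 0.0305]
eef_rot: [3.142, -0.0, 1.571]
force: [0.5, -0.1, 0.5]
grip_width: 0.094
grip_force: 0.0
```

move_arm:
  increments:
    - [0,0,-0.03,0]
    - [0,0,-0.04,0]
    - [0,0,-0.04,0]
    - [0,0,-0.03,0]
    - [0,0,0,0]
    - [0,0,0,0]

```text
time_s: 10.72
ee_pos: [0.5617, 0.0348, 0.1693]
eef_rot: [-3.14, 0.0, 1.571]
force: [-0.6, 0.5, -0.1]
grip_width: 0.0941
grip_force: 0.0
```

```bash
python3 - <<'E'
from h import *
b=look('wide on bat',.562,.035,.065,.033,None)
o=telemetry.get_obs();im=cams.camera('wrist');print('bat',np.round(fit('wrist',im,.561,.035,.02,.096,o,.01),4))
for c in('top','scene'):print(c,np.round(fit(c,cams.camera(c),.562,.035,.065,.033),4))
t=cv2.imread('pics/top0.png');s=cv2.imread('pics/scene0.png')
for n,x,y,h,r in(('med',.463,-.204,.07,.028),('nar',.592,.304,.055,.023),('cup',.43,.34,.079,.032)):print(n,np.round(fit('top',t,x,y,h,r),4),np.round(fit('scene',s,x,y,h,r),4))
E
```

```text
wide on bat fit [7.18837e+01 5.61000e-01 3.75000e-02] tcp [0.5617 0.0348 0.1693] world d [-0.0007  0.0027]
bat [7.25816e+01 5.62000e-01 3.65000e-02]
top [35.3695  0.559   0.05  ]
scene [3.76524e+01 5.42000e-01 1.30000e-02]
med [42.4833  0.463  -0.205 ] [66.0945  0.4625 -0.2055]
nar [49.3736  0.5955  0.307 ] [32.9499  0.596   0.3075]
cup [43.418   0.425   0.3425] [38.8759  0.425   0.341 ]
```

The widest prop sits within about 1 mm of the bat's middle. Next the medium prop at (.463,-.205), which is the tall cream one at top pixel (378,200).

move_arm:
  increments:
    - [-0.034,-0.014,0,0]
    - [-0.034,-0.014,0,0]
    - [-0.034,-0.014,0,0]
    - [-0.034,-0.014,0,0]
    - [-0.034,-0.014,0,0]
    - [-0.034,-0.014,0,0]
    - [-0.034,-0.0145,0,0]
    - [0,0,0,0]
    - [0,0,0,0]

```text
time_s: 12.05
ee_pos: [0.4638, -0.2027, 0.1702]
eef_rot: [-3.141, -0.0, 1.571]
force: [0.2, 0.4, -0.7]
grip_width: 0.0942
grip_force: 0.0
```

```bash
python3 - <<'E'
from h import *
look('med',.463,-.205,.07,.028,'pics/m1.png')
E
```

```text
med fit [71.7966  0.461  -0.202 ] tcp [ 0.4638 -0.2027  0.1702] world d [-0.0028  0.0007]
```

View pics/m1.png

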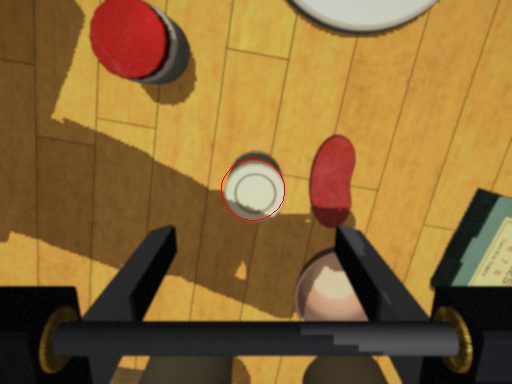

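Medium prop is at (254,192). The sponge's left edge at column 312 would be within a few mm of a fully open finger, so I'll narrow the opening to 80 mm for the descent.

move_arm:
  increments:
    - [-0.0015,-0.0025,0,0]
    - [0,0,0.03,0]
    - [0,0,0.035,0]
    - [0,0,0.035,0]
    - [0,0,0.025,0]
    - [0,0,0.015,0]
    - [0,0,0,0]
    - [0,0,0,0]
  grip: 0.85

```text
time_s: 13.1
ee_pos: [0.4617, -0.2048, 0.0314]
eef_rot: [3.14, 0.001, 1.571]
force: [0.1, -0.6, 0.1]
grip_width: 0.08
grip_force: 0.0
```

move_arm:
  increments:
    - [0,0,0,0]
    - [0,0,0,0]
    - [0,0,0,0]
    - [0,0,0,0]
    - [0,0,0,0]
    - [0,0,0,0]
  grip: 0.4
  force: 20

```text
time_s: 13.85
ee_pos: [0.4616, -0.2048, 0.0309]
eef_rot: [3.141, 0.0, 1.571]
force: [1.7, 0.0, 5.9]
grip_width: 0.0556
grip_force: 20.0
```

move_arm:
  increments:
    - [0,0,-0.02,0]
    - [0,0,-0.04,0]
    - [0,0,-0.04,0]
    - [0,0,-0.04,0]
    - [0,0,0,0]
    - [0,0,0,0]

```text
time_s: 14.6
ee_pos: [0.4605, -0.2043, 0.1689]
eef_rot: [-3.139, -0.001, 1.571]
force: [-0.2, -0.1, -4.1]
grip_width: 0.0557
grip_force: 20.0
```

```bash
python3 - <<'E'
from h import *
o=telemetry.get_obs();x,y,z=o['ee_pos'];im=cams.camera('wrist')
for r in(.0275,.0265,):
    for dh in(-.005,0,.005):print(r,dh,np.round(np.array(fit('wrist',im,x,y,z-.03+.07+dh,r,o,.012))-[0,x,y],4))
E
```

```text
0.0275 -0.005 [ 8.43054e+01 -1.00000e-03 -2.00000e-03]
0.0275 0 [8.58014e+01 5.00000e-04 5.00000e-04]
0.0275 0.005 [7.98447e+01 1.00000e-03 3.50000e-03]
0.0265 -0.005 [ 8.16959e+01 -1.00000e-03 -2.00000e-03]
0.0265 0 [ 8.4128e+01 -1.0000e-03  1.0000e-03]
0.0265 0.005 [8.57665e+01 0.00000e+00 3.50000e-03]
```

move_arm:
  increments:
    - [0.034,0.0145,0,0]
    - [0.034,0.0145,0,0]
    - [0.034,0.0145,0,0]
    - [0.034,0.0145,0,0]
    - [0.034,0.0145,0,0]
    - [0.034,0.0145,0,0]
    - [0.035,0.0145,0,0]
    - [0,0,0.03,0]
    - [0,0,0.02,0]
    - [0,0,0.012,0]
    - [0,0,0.005,0]
    - [0,0,0,0]
    - [0,0,0,0]

```text
time_s: 16.27
ee_pos: [0.563, 0.0343, 0.1041]
eef_rot: [3.141, 0.0, 1.571]
force: [0.1, 0.3, -2.1]
grip_width: 0.0557
grip_force: 20.0
```

move_arm:
  increments:
    - [0.0005,-0.001,0.004,0]
    - [0,0,0.002,0]
    - [0,0,0.001,0]
    - [0,0,0,0]
    - [0,0,0,0]

```text
time_s: 16.9
ee_pos: [0.5617, 0.0348, 0.0965]
eef_rot: [3.142, -0.0, 1.571]
force: [-0.2, 0.3, -2.2]
grip_width: 0.0559
grip_force: 20.0
```

move_arm:
  increments:
    - [0,0,0.0006,0]
    - [0,0,0,0]

```text
time_s: 17.15
ee_pos: [0.5617, 0.0348, 0.0958]
eef_rot: [-3.142, 0.0, 1.571]
force: [-0.8, -0.4, -2.6]
grip_width: 0.0558
grip_force: 20.0
```

move_arm:
  increments:
    - [0,0,0,0]
    - [0,0,0,0]
    - [0,0,0,0]
    - [0,0,0,0]
    - [0,0,0,0]
  grip: 1

```text
time_s: 17.77
ee_pos: [0.5617, 0.0349, 0.0959]
eef_rot: [3.142, 0.0, 1.571]
force: [0.7, 0.7, -0.5]
grip_width: 0.0939
grip_force: 0.0
```

move_arm:
  increments:
    - [0,0,-0.03,0]
    - [0,0,-0.04,0]
    - [0,0,-0.04,0]
    - [0,0,-0.03,0]
    - [0,0,0,0]
    - [0,0,0,0]

```text
time_s: 18.52
ee_pos: [0.5613, 0.0349, 0.2348]
eef_rot: [-3.14, 0.0, 1.571]
force: [-0.7, -0.6, -0.2]
grip_width: 0.0936
grip_force: 0.0
```

```bash
python3 - <<'E'
from h import *
b=look('med',.562,.035,.135,.0275,'pics/m2.png')
im=cams.camera('scene')
cv2.polylines(im,[np.int32(ring('scene',.5617,.0355,.135,.028))],True,(0,0,255),1)
w=cv2.imread('pics/m2.png')[60:300,100:400]
cv2.imwrite('pics/m3.png',np.hstack([w,cv2.resize(im[120:240,220:370],None,fx=2,fy=2)]))
E
```

```text
med fit [7.52754e+01 5.62500e-01 3.65000e-02] tcp [0.5613 0.0349 0.2348] world d [0.0012 0.0016]
```

View pics/m3.png

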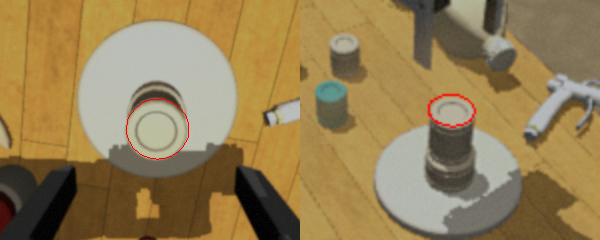

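The medium prop stands on the wide one, and its rim fits the ring at (158,128) of the crop. Next the narrow cream prop, at top pixel (186,147); the orange and turquoise ones stay.

move_arm:
  increments:
    - [0.034,0.004,0,0]
    - [0.034,0.004,0,0]
    - [0.034,0.004,0,0]
    - [0.034,0.004,0,0]
    - [0.034,0.004,0.015,0]
    - [0.034,0.004,0.015,0]
    - [0.034,0.005,0.015,0]
    - [0.032,0.005,0.015,0]
    - [0,0,0,0]
    - [0,0,0,0]

```text
time_s: 19.88
ee_pos: [0.5956, 0.3042, 0.1756]
eef_rot: [-3.141, 0.0, 1.571]
force: [0.1, 0.1, -0.5]
grip_width: 0.0941
grip_force: 0.0
```

```bash
python3 - <<'E'
from h import *
look('nar',.5955,.307,.055,.0225,'pics/n1.png')
E
```

```text
nar fit [85.5346  0.596   0.309 ] tcp [0.5956 0.3042 0.1756] world d [0.0004 0.0048]
```

View pics/n1.png

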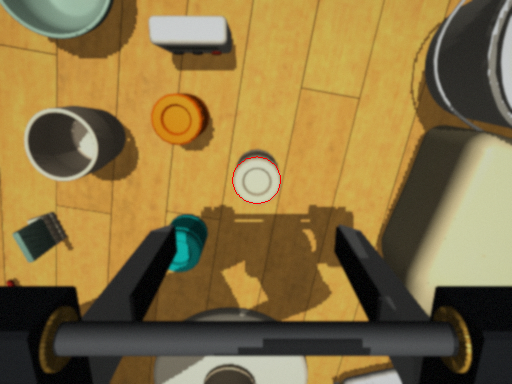

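The cream narrow prop is at (257,180), with orange at (179,118) and turquoise at (187,243) well clear of the finger line. I'll open to 70 mm.

move_arm:
  increments:
    - [0.0035,0,0,0]
    - [0,0,0.03,0]
    - [0,0,0.035,0]
    - [0,0,0.035,0]
    - [0,0,0.03,0]
    - [0,0,0.02,0]
    - [0,0,0.003,0]
    - [0,0,0,0]
    - [0,0,0,0]
  grip: 0.75

```text
time_s: 21.05
ee_pos: [0.5962, 0.3086, 0.0242]
eef_rot: [3.14, -0.001, 1.571]
force: [0.0, 0.2, -0.3]
grip_width: 0.0703
grip_force: 0.0
```

move_arm:
  increments:
    - [0,0,0,0]
    - [0,0,0,0]
    - [0,0,0,0]
    - [0,0,0,0]
    - [0,0,0,0]
    - [0,0,0,0]
  grip: 0.3
  force: 15

```text
time_s: 21.8
ee_pos: [0.5958, 0.3084, 0.023]
eef_rot: [3.141, -0.0, 1.571]
force: [-1.0, 0.2, 2.8]
grip_width: 0.0457
grip_force: 15.0
```

move_arm:
  increments:
    - [0,0,-0.02,0]
    - [0,0,-0.045,0]
    - [0,0,-0.045,0]
    - [0,0,-0.045,0]
    - [0,0,-0.04,0]
    - [0,0,0,0]
    - [0,0,0,0]

```text
time_s: 22.68
ee_pos: [0.5953, 0.3082, 0.2174]
eef_rot: [-3.141, 0.0, 1.571]
force: [-1.0, 0.6, -2.1]
grip_width: 0.0459
grip_force: 15.0
```

```bash
python3 - <<'E'
from h import *
o=telemetry.get_obs();x,y,z=o['ee_pos'];im=cams.camera('wrist')
print(np.round(np.array(fit('wrist',im,x,y,z-.022+.055,.0225,o,.012))-[0,x,y],4))
E
```

```text
[ 7.83089e+01 -1.00000e-03  2.00000e-03]
```

move_arm:
  increments:
    - [-0.034,-0.004,0,0]
    - [-0.034,-0.004,0,0]
    - [-0.034,-0.004,0,0]
    - [-0.034,-0.004,0,0]
    - [-0.034,-0.004,0,0]
    - [-0.034,-0.004,0,0]
    - [-0.034,-0.005,0,0]
    - [-0.036,-0.0045,0,0]
    - [0,0,0,0]
    - [0,0,0.02,0]
    - [0,0,0.02,0]
    - [0,0,0.012,0]
    - [0,0,0,0]
    - [0,0,0,0]

```text
time_s: 24.48
ee_pos: [0.5624, 0.0346, 0.1665]
eef_rot: [3.141, -0.0, 1.571]
force: [-0.6, -0.4, -1.1]
grip_width: 0.0457
grip_force: 15.0
```

move_arm:
  increments:
    - [0,-0.0005,0.004,0]
    - [0,0,0.002,0]
    - [0,0,0.001,0]
    - [0,0,0,0]
    - [0,0,0,0]

```text
time_s: 25.1
ee_pos: [0.5617, 0.0343, 0.1589]
eef_rot: [3.142, 0.0, 1.571]
force: [-1.2, 0.1, -1.8]
grip_width: 0.0456
grip_force: 15.0
```

move_arm:
  increments:
    - [0,0,0.0008,0]
    - [0,0,0,0]

```text
time_s: 25.35
ee_pos: [0.5616, 0.0344, 0.158]
eef_rot: [-3.141, 0.0, 1.571]
force: [-0.6, 0.3, -0.9]
grip_width: 0.0457
grip_force: 15.0
```

move_arm:
  increments:
    - [0,0,0,0]
    - [0,0,0,0]
    - [0,0,0,0]
    - [0,0,0,0]
    - [0,0,0,0]
  grip: 0.8

```text
time_s: 25.98
ee_pos: [0.5617, 0.0344, 0.1581]
eef_rot: [3.142, -0.0, 1.571]
force: [0.3, 0.3, -0.1]
grip_width: 0.0753
grip_force: 0.0
```

move_arm:
  increments:
    - [0,0,-0.03,0]
    - [0,0,-0.04,0]
    - [0,0,-0.04,0]
    - [0,0,-0.03,0]
    - [0,0,0,0]
    - [0,0,0,0]

```text
time_s: 26.72
ee_pos: [0.5614, 0.0344, 0.2969]
eef_rot: [-3.14, 0.0, 1.571]
force: [0.3, 0.1, -0.1]
grip_width: 0.075
grip_force: 0.0
```

```bash
python3 - <<'E'
from h import *
b=look('nar',.562,.035,.19,.0225,'pics/n2.png')
w=cv2.imread('pics/n2.png')[60:300,100:400];im=cams.camera('scene')
cv2.imwrite('pics/n3.png',np.hstack([w,cv2.resize(im[110:230,220:370],None,fx=2,fy=2)]))
E
```

```text
nar fit [7.71443e+01 5.63000e-01 3.65000e-02] tcp [0.5614 0.0344 0.2969] world d [0.0016 0.0021]
```

View pics/n3.png

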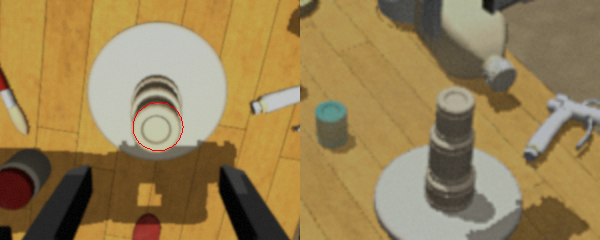

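The three props stand stacked, with the narrow one's rim at (158,127) of the crop. Now the beaker at top pixel (168,208).

move_arm:
  increments:
    - [0.034,-0.015,0,0]
    - [0.034,-0.015,0,0]
    - [0.034,-0.015,0,0]
    - [0.034,-0.015,0,0]
    - [0.034,-0.015,0.02,0]
    - [0.034,-0.015,0.02,0]
    - [0.034,-0.015,0.02,0]
    - [0.034,-0.015,0.02,0]
    - [0.034,-0.0165,0.02,0]
    - [0,0,0.015,0]
    - [0,0,0,0]
    - [0,0,0,0]
  grip: 1

```text
time_s: 28.32
ee_pos: [0.4258, 0.3397, 0.1836]
eef_rot: [3.141, -0.0, 1.57]
force: [-0.1, 0.0, -0.1]
grip_width: 0.0939
grip_force: 0.0
```

```bash
python3 - <<'E'
from h import *
look('cup',.425,.342,.079,.0315,'pics/k1.png')
E
```

```text
cup fit [88.5377  0.43    0.3465] tcp [0.4258 0.3397 0.1836] world d [0.0042 0.0068]
```

View pics/k1.png

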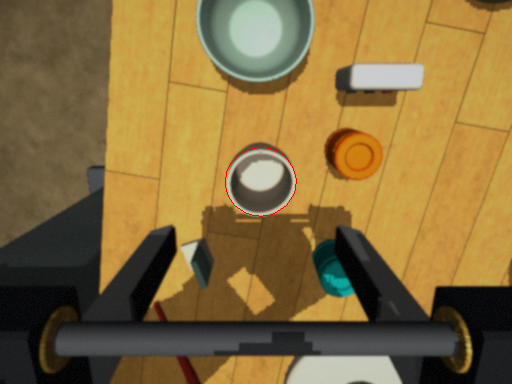

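The beaker rim is at (261,182); the tile at (197,262) and the orange prop at (352,155) are clear. I'll open to 80 mm and grip its upper half.

move_arm:
  increments:
    - [0.005,0.0037,0,0]
    - [0,0,0.02,0]
    - [0,0,0.035,0]
    - [0,0,0.035,0]
    - [0,0,0.035,0]
    - [0,0,0.02,0]
    - [0,0,0.002,0]
    - [0,0,0,0]
    - [0,0,0,0]
  grip: 0.85

```text
time_s: 29.5
ee_pos: [0.4294, 0.3457, 0.0372]
eef_rot: [3.14, -0.001, 1.571]
force: [0.6, 0.3, -0.4]
grip_width: 0.0796
grip_force: 0.0
```

move_arm:
  increments:
    - [0,0,0,0]
    - [0,0,0,0]
    - [0,0,0,0]
    - [0,0,0,0]
    - [0,0,0,0]
    - [0,0,0,0]
  grip: 0.4
  force: 14

```text
time_s: 30.25
ee_pos: [0.4292, 0.3455, 0.0364]
eef_rot: [3.141, -0.0, 1.571]
force: [1.9, -0.9, 5.7]
grip_width: 0.063
grip_force: 14.0
```

move_arm:
  increments:
    - [0,0,-0.02,0]
    - [0,0,-0.045,0]
    - [0,0,-0.045,0]
    - [0,0,-0.045,0]
    - [0,0,-0.045,0]
    - [0,0,-0.04,0]
    - [0,0,0,0]
    - [0,0,0,0]

```text
time_s: 31.25
ee_pos: [0.4284, 0.3451, 0.2744]
eef_rot: [-3.14, 0.001, 1.571]
force: [-0.3, 0.6, -1.9]
grip_width: 0.0625
grip_force: 14.0
```

```bash
python3 - <<'E'
from h import *
o=telemetry.get_obs();x,y,z=o['ee_pos'];im=cams.camera('wrist')
h=z-.0365+.079
for r in(.032,.031,.0275):print(np.round(np.array(fit('wrist',im,x,y,h,r,o,.012))-[0,x,y],4))
for dy,col in((0,(0,0,255)),(.004,(0,255,0))):cv2.polylines(im,[np.int32(ring('wrist',x,y+dy,h,.0315,o))],True,col,1)
cv2.imwrite('pics/k2.png',cv2.resize(im[120:380,100:420],None,fx=2,fy=2))
E
```

```text
[ 7.95361e+01 -5.00000e-04  1.00000e-03]
[ 8.32434e+01 -1.00000e-03  1.50000e-03]
[ 8.12067e+01 -1.50000e-03  3.00000e-03]
```

View pics/k2.png

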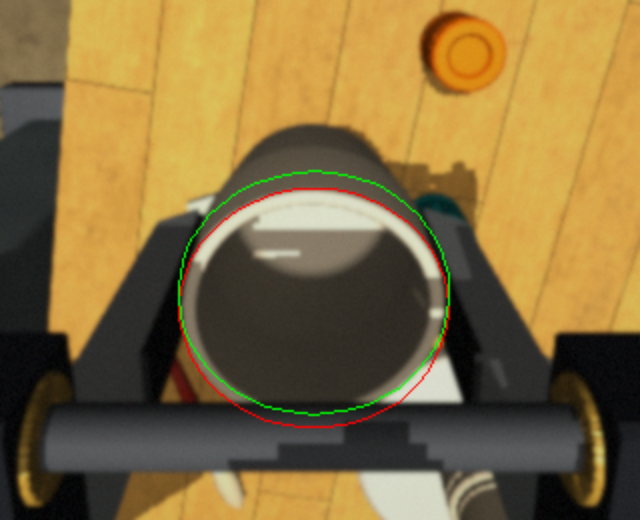

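The red ring (zero offset) matches the beaker's rim at (313,190) to about 1 mm, so it is centred in the hand. Carrying it to the tower.

move_arm:
  increments:
    - [-0.031,0.0134,0,0]
    - [-0.031,0.0134,0,0]
    - [-0.031,0.0134,0,0]
    - [-0.031,0.0134,0,0]
    - [-0.031,0.0134,0,0]
    - [-0.031,0.0134,0,0]
    - [-0.031,0.0134,0,0]
    - [-0.031,0.0134,0,0]
    - [-0.031,0.0134,0,0]
    - [-0.031,0.0134,0,0]
    - [0,0,0,0]
    - [0,0,0.015,0]
    - [0,0,0.015,0]
    - [0,0,0.01,0]
    - [0,0,0,0]
    - [0,0,0,0]

```text
time_s: 33.3
ee_pos: [0.563, 0.0355, 0.2365]
eef_rot: [3.141, 0.0, 1.571]
force: [-0.0, 0.3, -1.8]
grip_width: 0.0628
grip_force: 14.0
```

move_arm:
  increments:
    - [-0.0005,-0.001,0.005,0]
    - [0,0,0.002,0]
    - [0,0,0.001,0]
    - [0,0,0,0]
    - [0,0,0,0]

```text
time_s: 33.92
ee_pos: [0.5619, 0.0348, 0.2281]
eef_rot: [3.141, 0.0, 1.571]
force: [0.0, 1.0, -1.4]
grip_width: 0.0627
grip_force: 14.0
```

move_arm:
  increments:
    - [0,0,0.001,0]
    - [0,0,0.0006,0]
    - [0,0,0,0]
    - [0,0,0,0]

```text
time_s: 34.42
ee_pos: [0.5619, 0.0349, 0.2265]
eef_rot: [3.142, 0.0, 1.571]
force: [-0.3, 0.4, -1.2]
grip_width: 0.0625
grip_force: 14.0
```

move_arm:
  increments:
    - [0,0,0,0]
    - [0,0,0,0]
    - [0,0,0,0]
    - [0,0,0,0]
    - [0,0,0,0]
  grip: 1

```text
time_s: 35.05
ee_pos: [0.5619, 0.0349, 0.2264]
eef_rot: [3.142, -0.0, 1.571]
force: [0.3, 1.2, -1.0]
grip_width: 0.0941
grip_force: 0.0
```

move_arm:
  increments:
    - [0,0,-0.02,0]
    - [0,0,-0.035,0]
    - [0,0,-0.035,0]
    - [0,0,-0.02,0]
    - [0,0,0,0]
    - [0,0,0,0]
    - [0,0,0,0]
    - [0,0,0,0]

```text
time_s: 36.05
ee_pos: [0.5618, 0.0348, 0.3358]
eef_rot: [-3.141, 0.0, 1.571]
force: [0.9, -0.3, -0.1]
grip_width: 0.0939
grip_force: 0.0
```

```bash
python3 - <<'E'
from h import *
b=look('cup',.562,.035,.269,.0315,'pics/f2.png')
w=cv2.imread('pics/f2.png')[60:300,100:400];im=cams.camera('scene')
cv2.imwrite('pics/f3.png',np.hstack([w,cv2.resize(im[50:230,210:370],None,fx=2,fy=2)[:240]]))
E
```

```text
cup fit [7.59141e+01 5.61500e-01 4.05000e-02] tcp [0.5618 0.0348 0.3358] world d [-0.0003  0.0057]
```

View pics/f3.png

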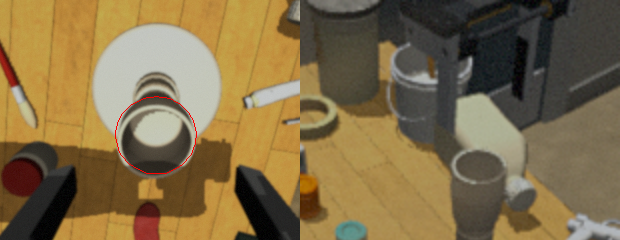

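The beaker stands upright on the narrow prop, with its rim at about (156,140) of the crop, 2–3 mm nearer the axis than the fitted ring. The gripper is clear above it, so I'm handing in.

```bash
python3 -c "
from station import hand_in
print(hand_in())"
```

```text
the job is handed in; nothing more can be done
None
```

The pedestal is built and handed in at about 36 s: widest, medium and narrowest props on the bat, with the beaker upright on top and everything released. By camera each piece sits within a few mm of the one below; the hand-in returned no score.

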